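# Fetch the cup from behind the drying pots

### The job

The small cup on the white drying slab stands behind two tall pots, and it is wanted on the round banding wheel for decorating. First stand both tall pots on the plywood board, leaving the cup where it is until both are there; then set the cup upright on the centre of the wheel; and last put each tall pot back on the slab exactly where it stood before. Keep the pots upright, set them down rather than drop them, and leave the other things lying where they are.

Things in the scene. Friction and masses are not known exactly. Their poses are not given: they have to be found in the camera images.
- vase: tall open terracotta vase with a wide neck, loose, round, 150 mm high: foot 56 mm across, belly 74 mm (widest, 50 mm up), neck a straight cylinder 50 mm across from 98 to 140 mm up, rim 58 mm across at the top; 4 mm wall. About 0.35 kg. Starts upright on the slab beside the bottle, on the robot's side of the cup (either left or right). Origin: centre of its underside, z up.
- bottle: tall terracotta bottle with high shoulders and a narrow neck, loose, round, 145 mm high: foot 56 mm across, shoulder 72 mm (widest, 80 mm up), neck a straight cylinder 36 mm across from 112 to 138 mm up, lip 44 mm across at the top. About 0.35 kg. Starts upright on the slab beside the vase, their axes about 84 mm apart. Origin: centre of its underside, z up.
- cup: small open terracotta cup without handle, loose, 46 mm high, 52 mm across at the foot and 56 mm at the rim, 4 mm wall. About 0.12 kg. Starts upright on the slab behind (on the far side of) the two tall pots, with about 7 mm to each. Origin: centre of its underside, z up.
- bat: the drying slab: a fixed white plaster square, 200 x 200 mm, 12 mm thick. Origin: centre of its underside on the table; its x axis points away from the robot, from the row of the two tall pots towards the cup.
- board: the side area: a fixed plywood board, 300 mm along its x axis by 170 mm along its y axis, 12 mm thick, on one side of the slab (left or right). Origin: centre of its underside on the table. The wooden rib lies on it near its far (+x) end; the rest is free.
- wheel: the banding wheel (decorating turntable): a round aluminium disc 170 mm across on a short foot, its flat top 60 mm above the table, centre marked by a dot and rings; fixed, it does not turn. On the other side of the slab from the board. Origin: on its axis at table height.
- lid: bystander: small terracotta lid with a knob, 38 mm across, 22 mm high, loose on a far corner of the slab (about 75 mm in +x and 75 mm in -y of its centre). Origin: centre of its underside.
- rib: bystander: potter's wooden rib, a dark wooden slip 32 x 85 x 8 mm, loose on the board, across it, about 117 mm in +x of the board's centre. Origin: centre of its underside.
- brick: bystander: loose red brick piece, 55 x 110 x 35 mm, on the table beyond the slab. Origin: centre of its underside.
- brush: bystander: loose flat brush, 200 mm long, 42 mm wide, 20 mm high, lying on the table beyond the slab, crosswise. Origin: underside of the middle of it.
Things that resemble listed ones, but are neither listed nor needed, are in the scene too. Leave any black or pink look-alike of the cup alone.

How it is judged:
By the outcome, as a careful person would: the job done as asked, in the order asked, and still so for the second after the job is handed in, with the robot touching nothing.
It also fails if it takes over 128 s, if anything falls off the work surface, if the arm or the gripper's body presses on something with over 40 N, if the wrist force passes 120 N, or if a joint passes its speed limit or range.

### The arm

A 6-joint arm with a two-finger parallel gripper is mounted at the origin on the work surface. World frame = base frame: x ahead of the robot, y to its left, z up, the work surface at z = 0. Lengths are in m, angles in rad, forces in N, time in s.
With the tool pointing down it reaches from about 0.25 to 0.775 m from the base axis. Payload 4 kg.
Tool frame: the origin (TCP) lies at the centre of the arm's flange, where the gripper is bolted on; the fingertips stand 199 mm ahead of it and the grasp point (between the pads) lies 180 mm ahead of it (robot.tcp_to_tips is the distance from the TCP to the fingertips, in m); z points along the fingers, y is the line along which they close (so a half turn about z gives the same grasp; the last joint's range is limited). The gripper opens to 94 mm and grips with 3 to 60 N. Pads are 16 mm wide; open, the fingers measure 119 mm over their backs; the gripper's body (75 mm by 177 mm) begins 78 mm behind the grasp point.
Start: joints at [-1.444, 0.087, 1.371, -0, 1.684, -0.103], TCP at [0.125, -0.536, 0.405] pointing down, gripper open.
Joint ranges: [-3.1, 3.1], [-0.76, 2.03], [0.27, 2.55], [-1.08, 4.22], [0.17, 2.65], [-2.57, 2.57]. Speed limits (rad/s): [2.79, 2.79, 3.14, 3.14, 3.14, 3.14].

### API

Orientations are given as [roll, pitch, yaw] about the fixed x, y, z axes, in that order (R = Rz(yaw) Ry(pitch) Rx(roll)).
In Python, from bench import telemetry, snapshot, ticket, robot gives the robot as it stands.
- The arm moves only by the tool apply_moves, never from a script. Its argument "moves" is a list that holds one entry, the list of rows, each a list of 5 numbers: the shift along the tool's x, y, z in units of 50 mm (1.0 is 50 mm), then the turn about the tool's z in units of 10 degrees (1.0 is 10 degrees), then the closure, from 0 (fully open) to 1 (shut). A call has 1 to 10 rows; each row is the pose to reach, as a shift and turn from the pose commanded when the call began, along the tool's axes at that moment; what a row does not reach only later rows make up. A row lasts 1/8 s, in which the tool goes at most 62.5 mm and 10.7 degrees, less where a joint would pass 70% of its speed; a pose out of reach is approached as far as the arm can. A call with a gripper value outside its range is refused whole. The fingers move at their own pace and stop on an object; the grip force is fixed at half the most. Time passes only in rows, so rows that repeat a pose let the fingers close. It gives the time, the measured TCP pose, the force, the opening and the grip force at its end, in the units of the state.
- telemetry.get_obs(): the state, without advancing time (a new reading comes with each control period).
- snapshot(name): name is "scene" or "top" or "wrist"; returns a dict with "image" (400x640x3 uint8, red, green, blue), "fovy" (degrees; the focal length in pixels is half the picture's height over the tangent of half this angle, whatever the lens; pixels are square), "cx", "cy" (the principal point, pixels), "R" (3x3) and "t" (3): a world point X has camera coordinates R X + t. Camera axes: x right, y down, z forward; pixel columns grow to the right and rows downward; lengths in m; the calibration is good to about 2 mm. A picture is of the moment at which its call begins. There is no depth.
- ticket.close_job(): hands the job in; it is judged then, once.
The state is a dict: "time": time; "joint_positions": joint angles; "qvel": joint speeds; "joint_torque": joint torques, N m; "tool_pos": TCP position; "ee_rot": TCP orientation; "wrist_force": force on the tool from outside, world axes, zero at the start; "wrist_torque": the same for the moment, N m; "width": finger opening in m; "finger_force": force on a finger pad.
Only numpy, scipy, OpenCV 4.12 (cv2) and the standard library are available. Lean on these libraries where they do the work, as an engineer would, in place of code of your own. Each camera call takes 0.05 s, during which the arm holds its last target. There are 200 camera calls.

## Working session

There is one attempt and no reset: what is moved stays moved. The work goes in short steps, Python scripts to look and compute and a tool call to move; the robot and the scene stay as the last step left them, time stands still between calls to the robot, and variables do not carry over. Pictures are saved under pics/ and viewed, at most 14 in all, crops included, and the job is handed in when it is done.

Besides the shell and the picture viewer there is one more tool, called after "Call:" as name([rows], argument=value, ...), one row to a line, values as JSON. apply_moves: Moves the arm, as the interface text tells. Its arguments: {"type":"object","properties":{"moves":{"type":"array","items":{"type":"array","items":{"type":"array","items":{"type":"number"}}}}},"required":["moves"]}

```bash
ls; mkdir -p pics; cat > h.py <<'E'
import numpy as np, cv2
from bench import telemetry, snapshot, ticket, robot
def snap(n,f=None):
    s=snapshot(n); s['image']=np.asarray(s['image'])
    if f: cv2.imwrite('pics/'+f,s['image'][:,:,::-1])
    return s
def ray(s,u,v):
    f=s['image'].shape[0]/2/np.tan(np.radians(s['fovy'])/2)
    R=np.array(s['R']);t=np.array(s['t'])
    return -R.T@t, R.T@np.array([(u-s['cx'])/f,(v-s['cy'])/f,1])
def onz(s,u,v,z):
    c,d=ray(s,u,v); return c+d*(z-c[2])/d[2]
def proj(s,X):
    f=s['image'].shape[0]/2/np.tan(np.radians(s['fovy'])/2)
    p=np.array(s['R'])@np.array(X)+np.array(s['t']); return np.array([s['cx']+f*p[0]/p[2],s['cy']+f*p[1]/p[2]])
E
python3 - <<'E'
from h import *
import pickle
o=telemetry.get_obs(); print({k:np.round(v,3) for k,v in o.items()})
a={}
for n in['scene','top']:
    a[n]=snap(n,n+'0.png'); print(n,a[n]['fovy'],a[n]['cx'],a[n]['cy'],ray(a[n],320,200))
pickle.dump(a,open('s0.pkl','wb'))
E
```

```text
pics
{'time': np.float64(0.0), 'joint_positions': array([-1.444,  0.088,  1.372,  0.   ,  1.684, -0.103]), 'qvel': array([ 0.   ,  0.002,  0.001, -0.   , -0.001, -0.002]), 'joint_torque': array([-1.0000e-03, -3.4018e+01, -3.0243e+01,  7.2000e-02,  3.3000e-02,
       -0.0000e+00]), 'tool_pos': array([ 0.125, -0.535,  0.403]), 'ee_rot': array([-3.139, -0.   ,  0.23 ]), 'wrist_force': array([-0.469, -0.824,  0.036]), 'wrist_torque': array([ 0.025, -0.027, -0.039]), 'finger_force': np.float64(0.0), 'width': np.float64(0.094)}
scene 56.758212912160005 320.477483464477 197.09456715925427 (array([ 1.31571902, -0.11667086,  0.49852344]), array([-0.81656887,  0.16489018, -0.55325379]))
top 53.59758959468361 312.24898944201766 195.46199256295472 (array([0.47181652, 0.01983558, 0.85621887]), array([ 0.15541776, -0.04764011, -0.98696013]))
```

View pics/top0.png

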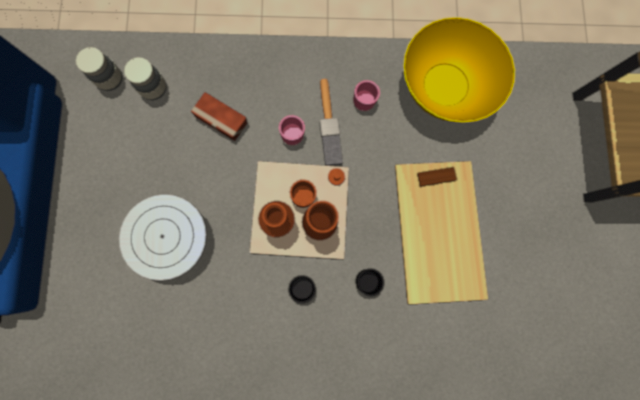

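View pics/scene0.png

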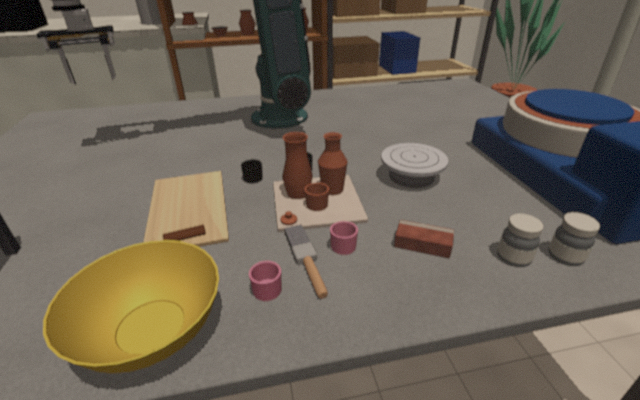

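The top view (up = +x, left = +y) shows the bottle at (276,218), the vase at (321,220) and the cup at (303,193). The lid is at (337,177), the board is on the right with its rib at (437,177), and the wheel is on the left with its dot at (162,237). The black decoys are at (302,289) and (369,282).

```bash
python3 - <<'E'
from h import *
import pickle
a=pickle.load(open('s0.pkl','rb')); s=a['top']
im=s['image'];c=cv2.resize(im[155:265,245:355],None,fx=5,fy=5,interpolation=cv2.INTER_CUBIC)
cv2.imwrite('pics/crop0.png',c[:,:,::-1])
for n,u,v,z in[('vase',321.5,219,.162),('bottle',276,217,.157),('cup',303,193,.058),('wheel',162,237,.06),('black1',302,289,.046),('black2',369,282,.046),('lid',337,177,.02)]:
    print(n,np.round(onz(s,u,v,z),3))
print('bat',[np.round(onz(s,*p,.012)[:2],3) for p in[(257,163),(349,167),(345,258),(251,254)]])
print('board',[np.round(onz(s,*p,.012)[:2],3) for p in[(397,164),(471,162),(487,298),(408,303)]])
E
```

```text
vase [ 0.547 -0.017  0.162]
bottle [0.55  0.064 0.157]
cup [0.611 0.016 0.058]
wheel [0.518 0.294 0.06 ]
black1 [0.419 0.015 0.046]
black2 [ 0.434 -0.119  0.046]
lid [ 0.654 -0.057  0.02 ]
bat [array([0.685, 0.117]), array([ 0.679, -0.084]), array([ 0.482, -0.075]), array([0.488, 0.123])]
board [array([ 0.688, -0.19 ]), array([ 0.695, -0.356]), array([ 0.402, -0.373]), array([ 0.39 , -0.206])]
```

View pics/crop0.png

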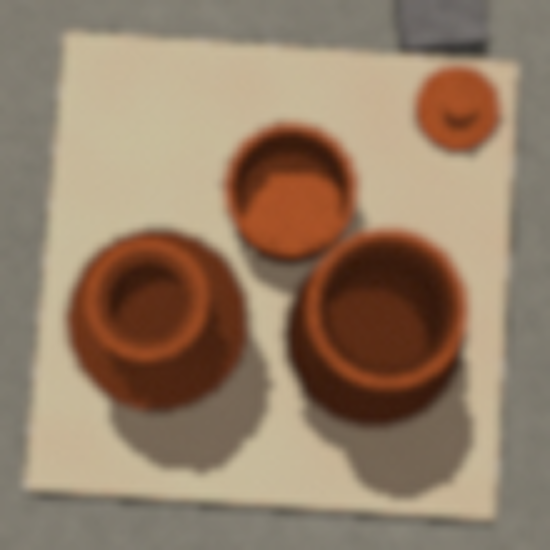

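Call:
apply_moves([
  [[1,-0.9,-0.94,-0.8,0],[2.1,-1.8,-0.94,-1.6,0],[3.2,-2.8,-0.94,-2.5,0],[4.3,-3.8,-0.94,-3.4,0],[5.4,-4.75,-0.94,-4.3,0],[6.5,-5.7,-0.94,-5.2,0],[7.6,-6.7,-0.94,-6.1,0],[8.5,-7.5,-0.94,-7,0],[9.4,-8.3,-0.94,-7.68,0],[10.2,-9,-0.94,-7.68,0]],
])

```text
time: 1.35
tool_pos: [0.4813, -0.0338, 0.4513]
ee_rot: [-3.141, 0.0, 1.571]
wrist_force: [1.1, -0.7, -0.3]
width: 0.0936
finger_force: 0.0
```

```bash
python3 - <<'E'
from h import *
s=snap('wrist','w0.png'); o=telemetry.get_obs(); print(o['time'],o['tool_pos'],o['ee_rot'],o['joint_positions'])
print(ray(s,s['cx'],s['cy']),s['fovy'],s['R'])
E
```

```text
1.4 [ 0.4839599  -0.02855844  0.45033781] [ 3.14019127 -0.0062672   1.578678  ] [-0.17797605 -0.06352708  1.43339533  0.00654971  1.77150106 -0.18454686]
(array([0.4818142 , 0.03281587, 0.43195092]), array([-3.29822736e-04, -2.30583350e-01, -9.73052522e-01])) 68.18274687071506 [[ 9.99999307e-01  1.02325873e-03 -5.81437200e-04]
 [ 1.12975423e-03 -9.73052040e-01  2.30582853e-01]
 [-3.29822736e-04 -2.30583350e-01 -9.73052522e-01]]
```

View pics/w0.png

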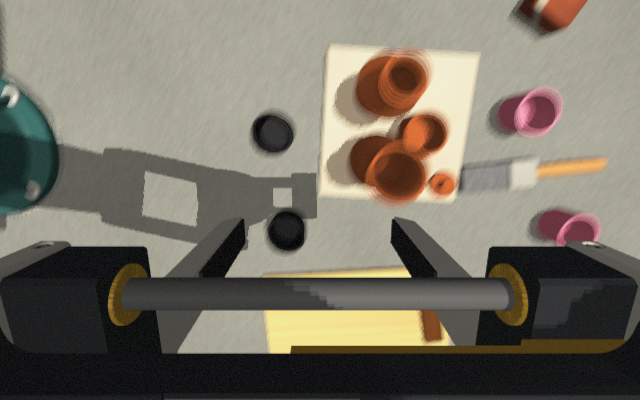

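The wrist view is motion-blurred. It shows the bottle lip at (404,75), the vase rim at (397,172) and the cup at (424,132). I'll move over the pots, let the arm settle and look again.

Call:
apply_moves([
  [[0.4,0.9,0,0,0],[0.4,1.3,0,0,0],[0.4,1.3,0,0,0],[0.4,1.3,0,0,0],[0.4,1.3,0,0,0]],
])

```text
time: 2.02
tool_pos: [0.5448, -0.0163, 0.4521]
ee_rot: [3.141, 0.0, 1.569]
wrist_force: [0.1, -1.1, -0.7]
width: 0.094
finger_force: 0.0
```

```bash
python3 - <<'E'
from h import *
import pickle
s=snap('wrist'); o=telemetry.get_obs(); print(o['time'],o['tool_pos'],o['ee_rot'],abs(o['qvel']).max())
pickle.dump(s,open('w1.pkl','wb'))
print(ray(s,s['cx'],s['cy']))
for n,X in dict(v=(.547,-.017,.162),b=(.55,.064,.157),c=(.611,.016,.058)).items(): print(n,proj(s,X))
cv2.imwrite('pics/w1.png',cv2.resize(s['image'][0:240,160:480],(800,600),interpolation=cv2.INTER_CUBIC)[:,:,::-1])
E
```

```text
2.075 [ 0.54483795 -0.01622825  0.45214224] [3.14094818e+00 1.71057213e-04 1.56944178e+00] 0.003140454360623651
(array([0.54546383, 0.05035863, 0.43268476]), array([-1.76411652e-04, -2.30341566e-01, -9.73109825e-01]))
v [319.27104634 197.4902916 ]
b [322.64307841 108.53112779]
c [369.60139549 152.13144978]
```

View pics/w1.png

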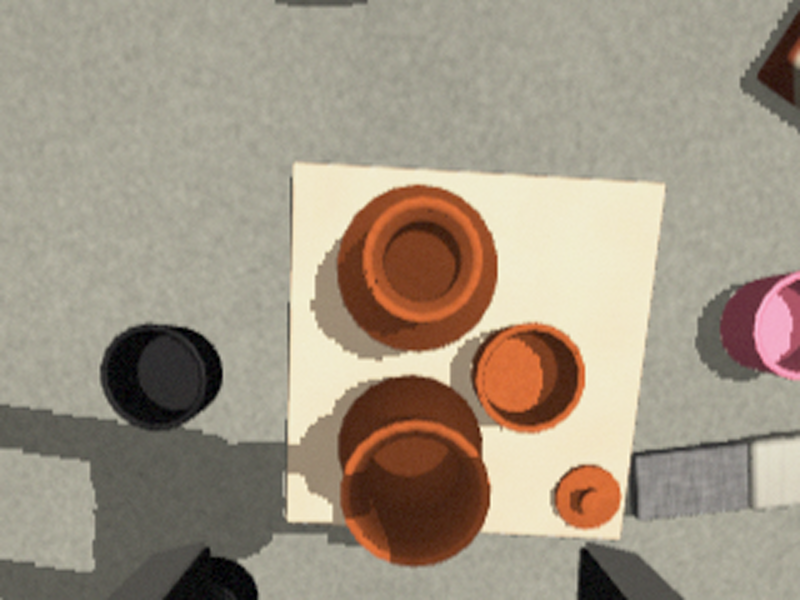

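The settled crop shows the rims clearly. In crop pixels, the vase is centred at (415,493), the bottle lip at (422,258) and the cup at (530,378).

```bash
python3 - <<'E'
from h import *
import pickle
t=pickle.load(open('s0.pkl','rb'))['top']; w=pickle.load(open('w1.pkl','rb'))
for n,z,pt,pw in[('vase',.162,(321.9,216.6),(326.0,196.9)),('bottle',.157,(274.2,214.1),(328.7,102.9)),('cup',.058,(302.9,192.6),(371.7,150.9))]:
    c1,d1=ray(t,*pt);c2,d2=ray(w,*pw)
    A=np.stack([d1,-d2],1); k=np.linalg.lstsq(A,c2-c1,rcond=None)[0]
    print(n,np.round(onz(t,*pt,z),4),np.round(onz(w,*pw,z),4),'tri',np.round((c1+d1*k[0]+c2+d2*k[1])/2,4))
f=lambda x,y:((x+.5)/2.5-.5+160,(y+.5)/2.5-.5)
print('bat',[np.round(onz(w,*f(*p),.012)[:2],4) for p in[(294,163),(664,184),(621,540),(287,522)]])
E
```

```text
vase [ 0.5515 -0.0172  0.162 ] [ 0.5533 -0.0164  0.162 ] tri [ 0.553  -0.0179  0.155 ]
bottle [0.5554 0.0672 0.157 ] [0.5554 0.0688 0.157 ] tri [0.5554 0.068  0.1573]
cup [0.6123 0.0164 0.058 ] [0.6136 0.0175 0.058 ] tri [0.6152 0.0164 0.0457]
bat [array([0.4921, 0.1268]), array([0.6892, 0.1163]), array([ 0.6801, -0.0823]), array([ 0.4816, -0.0711])]
```

Call:
apply_moves([
  [[0,0.15,0,0,0.2],[0,0.15,0.8,0,0.2],[0,0.15,1.6,0,0.2],[0,0.15,2.3,0,0.2],[0,0.15,2.7,0,0.2],[0,0.15,2.82,0,0.2],[0,0.15,2.82,0,0.2],[0,0.15,2.82,0,0.2]],
])

```text
time: 3.08
tool_pos: [0.5535, -0.016, 0.3122]
ee_rot: [3.139, 0.0, 1.57]
wrist_force: [-0.7, 0.1, -0.0]
width: 0.0754
finger_force: 0.0
```

```bash
python3 - <<'E'
from h import *
s=snap('wrist'); cv2.imwrite('pics/w2.png',cv2.resize(s['image'],(800,500))[:,:,::-1])
E
```

```text
(no output)
```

View pics/w2.png

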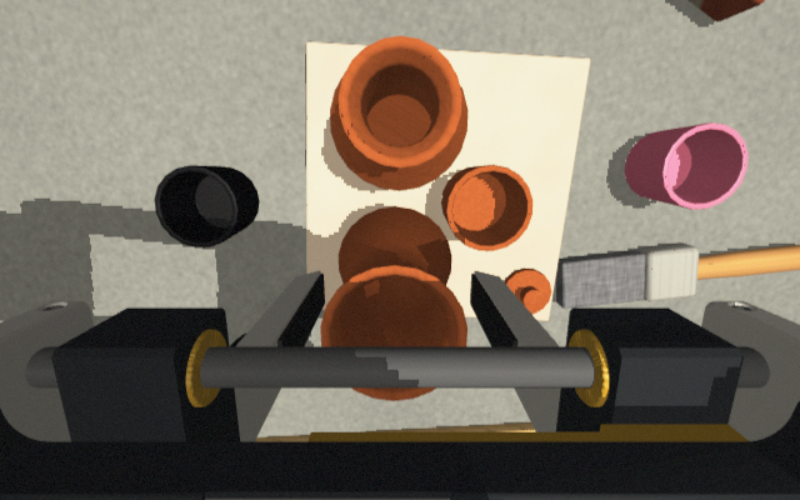

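The vase rim spans columns 321–466, centred between the fingers (323 and 472), so I'll close on it. The cup and bottle are clear.

Call:
apply_moves([
  [[0,0,0,0,0.4],[0,0,0,0,0.6],[0,0,0,0,0.7],[0,0,0,0,0.7],[0,0,0,0,0.7],[0,0,0,0,0.7]],
])

```text
time: 3.88
tool_pos: [0.5531, -0.0159, 0.3111]
ee_rot: [3.141, 0.0, 1.57]
wrist_force: [-0.6, 0.8, 2.8]
width: 0.0552
finger_force: 31.5
```

```bash
python3 - <<'E'
from h import *
import pickle
s=snap('top','t2.png'); o=telemetry.get_obs(); print(o['time'],o['tool_pos'],o['ee_rot'],o['width'],o['finger_force'],o['wrist_force'])
E
```

```text
3.925 [ 0.55309344 -0.01589301  0.31108889] [3.14119537e+00 1.65767636e-04 1.57024765e+00] 0.054907762658776615 31.540480673814827 [-1.49725211  1.01138911  3.55641598]
```

Call:
apply_moves([
  [[0,0,0,0,0.7],[0,0,0,0,0.7],[0,0,0,0,0.7],[0,0,0,0,0.7]],
])

```text
time: 4.42
tool_pos: [0.5531, -0.0159, 0.3111]
ee_rot: [3.141, 0.0, 1.57]
wrist_force: [-2.7, 0.8, 5.4]
width: 0.0552
finger_force: 31.5
```

```bash
python3 - <<'E'
from h import *
s=snap('wrist'); cv2.imwrite('pics/w3.png',cv2.resize(s['image'][150:350,150:490],None,fx=2.3,fy=2.3,interpolation=cv2.INTER_CUBIC)[:,:,::-1])
E
```

```text
(no output)
```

View pics/w3.png

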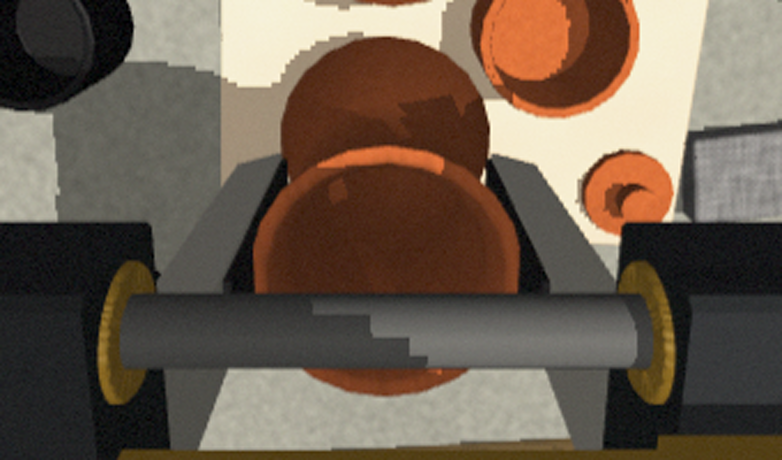

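Call:
apply_moves([
  [[0,0,0,0,0.3],[0,0,0,0,0.3],[0,0,-0.1,0,0.3],[0,0,-0.1,0,0.5],[0,0,-0.1,0,0.7],[0,0,-0.1,0,0.7],[0,0,-0.1,0,0.7],[0,0,-0.1,0,0.7],[0,0,-0.1,0,0.7]],
])

```text
time: 5.6
tool_pos: [0.5531, -0.0159, 0.316]
ee_rot: [3.141, 0.0, 1.57]
wrist_force: [-1.7, -0.3, 3.4]
width: 0.0551
finger_force: 31.6
```

Call:
apply_moves([
  [[0,0,-0.1,0,0.7],[0,0,-0.2,0,0.7],[0,0,-0.3,0,0.7],[0,0,-0.4,0,0.7],[0,0,-0.4,0,0.7],[0,0,-0.4,0,0.7]],
])

```text
time: 6.35
tool_pos: [0.5531, -0.0159, 0.3356]
ee_rot: [-3.141, 0.0, 1.57]
wrist_force: [-0.4, 0.1, -4.6]
width: 0.0552
finger_force: 31.6
```

```bash
python3 - <<'E'
from h import *
s=snap('wrist');o=telemetry.get_obs(); print(o['time'],o['tool_pos'],o['width'],o['finger_force'],o['wrist_force'])
t=snap('scene')
A=cv2.resize(s['image'][150:350,150:490],(510,300)); B=cv2.resize(t['image'][110:230,200:420],(550,300))
B=np.pad(B,((0,0),(0,250),(0,0)))[:,:800]; A=np.pad(A,((0,0),(0,290),(0,0)))
cv2.imwrite('pics/w4.png',np.vstack([A,B])[:,:,::-1])
E
```

```text
6.4 [ 0.55301936 -0.01588505  0.33544758] 0.05509092541447231 31.563494885848442 [-0.48700779  0.51397673 -5.65314213]
```

View pics/w4.png

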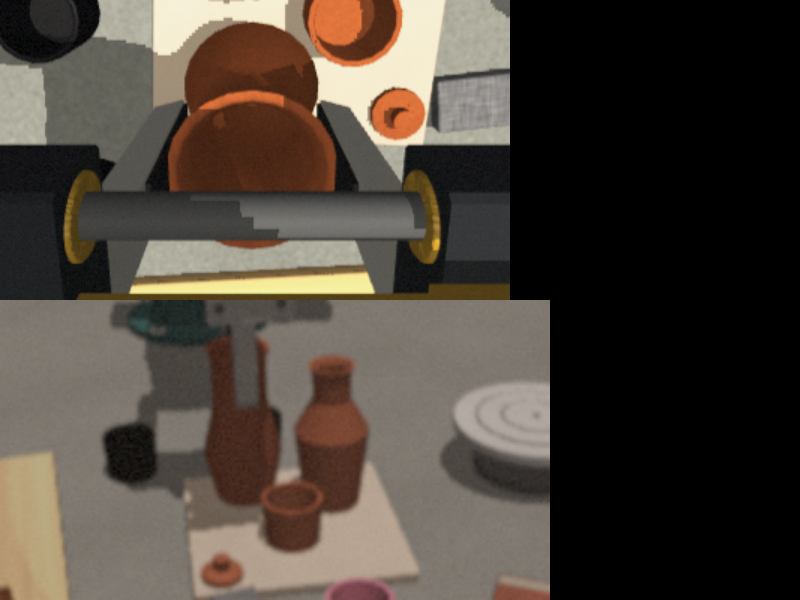

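The vase is lifted, upright and steady in the grip. I'll carry it to the near half of the board.

Call:
apply_moves([
  [[0,0,-0.5,0,0.7],[-0.3,-0.1,-1,0,0.7],[-0.9,-0.3,-1.2,0,0.7],[-1.7,-0.6,-1.2,0,0.7],[-2.5,-0.9,-1.2,0,0.7],[-3.3,-1.2,-1.2,0,0.7],[-4.1,-1.5,-1.2,0,0.7],[-4.8,-1.8,-1.2,0,0.7],[-5.3,-1.95,-1.1,0,0.7],[-5.4,-1.98,-0.8,0,0.7]],
])

```text
time: 7.7
tool_pos: [0.4535, -0.2873, 0.376]
ee_rot: [3.14, 0.002, 1.568]
wrist_force: [-0.3, -0.2, -3.8]
width: 0.0551
finger_force: 31.6
```

Call:
apply_moves([
  [[0,0,0.4,0,0.7],[0,0,0.7,0,0.7],[0,0,0.9,0,0.7],[0,0,1.0,0,0.7],[0,0,1.05,0,0.7],[0,0,1.05,0,0.7],[0,0,1.05,0,0.7]],
])

```text
time: 8.57
tool_pos: [0.454, -0.2859, 0.3238]
ee_rot: [3.141, 0.001, 1.57]
wrist_force: [0.1, 0.7, -4.9]
width: 0.0552
finger_force: 31.6
```

Call:
apply_moves([
  [[0,0,0.05,0,0.7],[0,0,0.1,0,0.7],[0,0,0.13,0,0.7],[0,0,0.15,0,0.7],[0,0,0.16,0,0.7],[0,0,0.16,0,0.7]],
])

```text
time: 9.32
tool_pos: [0.4539, -0.2859, 0.3161]
ee_rot: [3.141, 0.001, 1.57]
wrist_force: [-1.7, 0.2, 0.2]
width: 0.0546
finger_force: 31.6
```

Call:
apply_moves([
  [[0,0,0,0,0.4],[0,0,0,0,0.15],[0,0,0,0,0.15],[0,0,0,0,0.15],[0,0,-0.6,0,0.15],[0,0,-1.5,0,0.15],[0.5,0.2,-2.4,0,0.15],[1.5,0.4,-2.5,0,0.15],[2.6,0.7,-2.5,0,0.15],[3.7,1,-2.5,0,0.15]],
])

```text
time: 10.58
tool_pos: [0.5043, -0.0993, 0.4405]
ee_rot: [3.14, 0.0, 1.569]
wrist_force: [0.8, -0.1, 0.2]
width: 0.0797
finger_force: 0.0
```

```bash
python3 - <<'E'
from h import *
s=snap('top'); o=telemetry.get_obs(); print(o['time'],o['tool_pos'],o['width'])
cv2.imwrite('pics/t5.png',cv2.resize(s['image'][140:320,230:510],(800,514),interpolation=cv2.INTER_CUBIC)[:,:,::-1])
E
```

```text
10.625 [ 0.50526758 -0.09364629  0.44049468] 0.07978001147063486
```

View pics/t5.png

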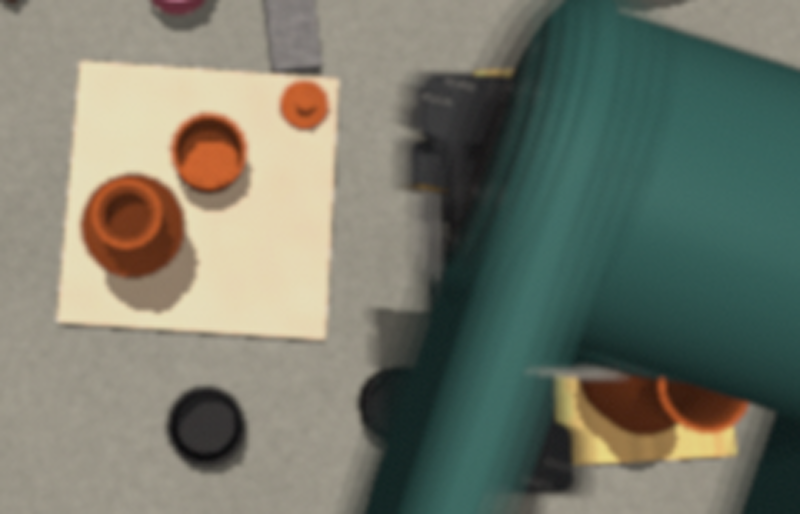

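The vase stands upright on the board's near end, and the bottle, cup and lid haven't moved. Next is the bottle.

Call:
apply_moves([
  [[1,0.3,0,0,0.2],[2,0.7,0,0,0.2],[3,1,0,0,0.2],[3.38,1.03,0,0,0.2],[3.38,1.03,0.4,0,0.2],[3.38,1.03,1.2,0,0.2],[3.38,1.03,1.9,0,0.2],[3.38,1.03,2.2,0,0.2],[3.38,1.03,2.32,0,0.2],[3.38,1.03,2.32,0,0.2]],
])

```text
time: 11.88
tool_pos: [0.5559, 0.0678, 0.3251]
ee_rot: [3.14, 0.0, 1.57]
wrist_force: [0.1, 0.3, -1.0]
width: 0.0751
finger_force: 0.0
```

Call:
apply_moves([
  [[0,0,0,0,0.4],[0,0,0,0,0.6],[0,0,0,0,0.8],[0,0,0,0,0.8],[0,0,0,0,0.8],[0,0,0,0,0.8]],
])

```text
time: 12.62
tool_pos: [0.5556, 0.0681, 0.3245]
ee_rot: [3.141, 0.0, 1.57]
wrist_force: [-1.9, -0.3, 2.6]
width: 0.0403
finger_force: 30.0
```

Call:
apply_moves([
  [[0,0,-0.1,0,0.8],[0,0,-0.2,0,0.8],[0,0,-0.3,0,0.8],[0,0,-0.4,0,0.8],[0,0,-0.4,0,0.8],[0,0,-0.4,0,0.8]],
])

```text
time: 13.38
tool_pos: [0.5556, 0.0681, 0.3441]
ee_rot: [-3.141, 0.0, 1.57]
wrist_force: [0.5, 0.0, -4.1]
width: 0.0405
finger_force: 30.0
```

```bash
python3 - <<'E'
from h import *
s=snap('wrist');o=telemetry.get_obs(); print(o['time'],o['tool_pos'],o['width'],o['finger_force'],o['wrist_force'])
t=snap('scene')
A=cv2.resize(s['image'][150:350,150:490],(510,300)); B=cv2.resize(t['image'][110:230,200:420],(550,300))
B=np.pad(B,((0,0),(0,250),(0,0)))[:,:800]; A=np.pad(A,((0,0),(0,290),(0,0)))
cv2.imwrite('pics/w6.png',np.vstack([A,B])[:,:,::-1])
E
```

```text
13.425 [0.55558193 0.0680895  0.34390208] 0.04028519620527774 30.004488534304983 [ 0.48397922 -0.40475945 -4.13963061]
```

View pics/w6.png

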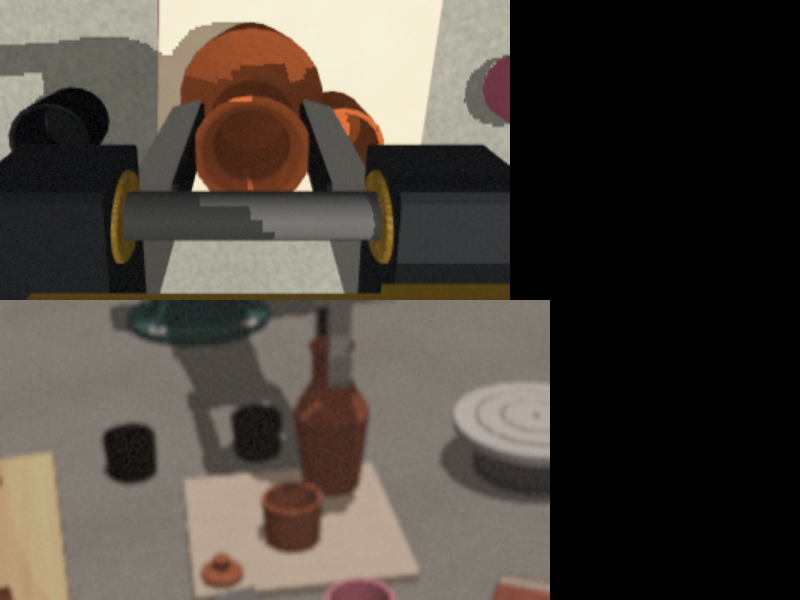

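Call:
apply_moves([
  [[0,0,-0.6,0,0.8],[-0.1,0,-1.2,0,0.8],[-0.7,0.05,-1.4,0,0.8],[-1.6,0.1,-1.4,0,0.8],[-2.6,0.15,-1.4,0,0.8],[-3.6,0.2,-1.4,0,0.8],[-4.6,0.25,-1.4,0,0.8],[-5.6,0.27,-1.4,0,0.8],[-6.5,0.27,-1.4,0,0.8],[-6.96,0.27,-1.1,0,0.8]],
])

```text
time: 14.72
tool_pos: [0.5688, -0.2823, 0.3997]
ee_rot: [3.139, 0.002, 1.568]
wrist_force: [0.7, -0.6, -4.0]
width: 0.0404
finger_force: 30.0
```

Call:
apply_moves([
  [[0,0,0.2,0,0.8],[0,0,0.6,0,0.8],[0,0,0.9,0,0.8],[0,0,1.15,0,0.8],[0,0,1.3,0,0.8],[0,0,1.35,0,0.8],[0,0,1.35,0,0.8]],
])

```text
time: 15.6
tool_pos: [0.569, -0.2799, 0.3321]
ee_rot: [3.141, 0.0, 1.57]
wrist_force: [-0.3, 0.5, -3.7]
width: 0.0405
finger_force: 30.0
```

Call:
apply_moves([
  [[0,0,0.05,0,0.8],[0,0,0.1,0,0.8],[0,0,0.13,0,0.8],[0,0,0.15,0,0.8],[0,0,0.16,0,0.8],[0,0,0.16,0,0.8]],
])

```text
time: 16.35
tool_pos: [0.5689, -0.28, 0.3246]
ee_rot: [3.141, 0.001, 1.57]
wrist_force: [-1.4, 0.1, 1.1]
width: 0.0408
finger_force: 30.0
```

Call:
apply_moves([
  [[0,0,0,0,0.5],[0,0,0,0,0.2],[0,0,0,0,0.2],[0,0,0,0,0.2],[0,0,-0.6,0,0.2],[0,0,-1.5,0,0.2],[0.5,0.1,-2.2,0,0.1],[1.6,0.3,-2.2,0,0],[2.8,0.5,-2.2,0,0],[4,0.7,-2.2,0,0]],
])

```text
time: 17.6
tool_pos: [0.6041, -0.0783, 0.4339]
ee_rot: [3.141, 0.0, 1.569]
wrist_force: [0.2, 0.5, -0.2]
width: 0.094
finger_force: 0.0
```

Call:
apply_moves([
  [[1,0.1,0,0,0],[1.94,0.18,0,0,0],[1.94,0.18,0,0,0],[1.94,0.18,0,0,0],[1.94,0.18,0,0,0]],
])

```text
time: 18.23
tool_pos: [0.6131, 0.0158, 0.4336]
ee_rot: [-3.142, 0.0, 1.568]
wrist_force: [0.4, -0.1, 0.3]
width: 0.0939
finger_force: 0.0
```

```bash
python3 - <<'E'
from h import *
import pickle
s=snap('wrist');o=telemetry.get_obs(); print(o['time'],o['tool_pos'],o['width'],o['wrist_force'])
w=pickle.load(open('w1.pkl','rb'))
print(proj(s,(.613,.017,.058)))
u,v=proj(s,(.613,.017,.058)).astype(int)
A=cv2.resize(s['image'][max(0,v-60):v+60,u-80:u+80],(800,600),interpolation=cv2.INTER_CUBIC); print(max(0,v-60),u-80)
pickle.dump(s,open('w2.pkl','wb'));cv2.imwrite('pics/w7.png',A[:,:,::-1])
E
```

```text
18.275 [0.61313011 0.01570395 0.43361358] 0.09411531196573582 [-0.34921495 -0.10166579 -0.62936328]
[317.11453295 178.97483746]
118 237
```

View pics/w7.png

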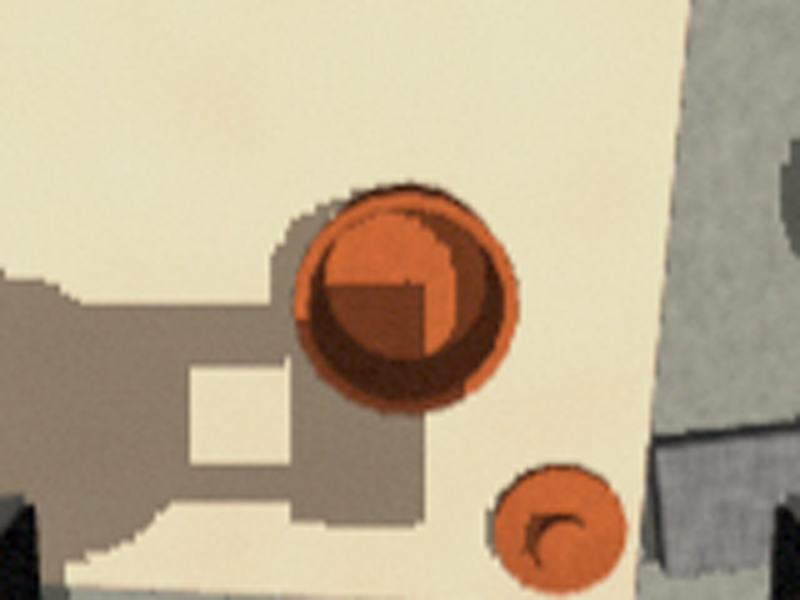

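The cup rim is centred at crop (406,302), within 1 mm of the estimate, and the lid at (560,528) is clear of the fingers. I'll descend on the cup.

Call:
apply_moves([
  [[0.03,0.01,0.5,0,0],[0.03,0.01,1.4,0,0],[0.03,0.01,2.3,0,0],[0.03,0.01,3.1,0,0],[0.03,0.01,3.7,0,0],[0.03,0.01,4.1,0,0],[0.03,0.01,4.25,0,0],[0.03,0.01,4.33,0,0],[0.03,0.01,4.33,0,0]],
])

```text
time: 19.4
tool_pos: [0.614, 0.0185, 0.2182]
ee_rot: [3.14, 0.0, 1.57]
wrist_force: [0.0, 0.5, 0.2]
width: 0.0942
finger_force: 0.0
```

Call:
apply_moves([
  [[0,0,0,0,0.2],[0,0,0,0,0.4],[0,0,0,0,0.6],[0,0,0,0,0.6],[0,0,0,0,0.6],[0,0,0,0,0.6]],
])

```text
time: 20.15
tool_pos: [0.6136, 0.0186, 0.2172]
ee_rot: [-3.141, 0.0, 1.57]
wrist_force: [0.2, -0.5, 1.5]
width: 0.0553
finger_force: 30.0
```

Call:
apply_moves([
  [[0,0,-0.1,0,0.6],[0,0,-0.3,0,0.6],[0,0,-0.8,0,0.6],[0,0,-1.5,0,0.6],[0,0,-2.2,0,0.6],[0,0,-2.6,0,0.6],[0,0,-2.6,0,0.6],[0,0,-2.6,0,0.6],[0,0,-2.6,0,0.6]],
])

```text
time: 21.28
tool_pos: [0.6133, 0.0186, 0.3453]
ee_rot: [-3.138, -0.0, 1.57]
wrist_force: [0.4, 0.1, -0.7]
width: 0.0549
finger_force: 30.0
```

```bash
python3 - <<'E'
from h import *
o=telemetry.get_obs(); print(o['time'],o['tool_pos'],o['width'],o['wrist_force'])
s=snap('top')
im=s['image'][190:285,115:212]
cv2.imwrite('pics/t8.png',cv2.resize(im,None,fx=6,fy=6,interpolation=cv2.INTER_CUBIC)[:,:,::-1])
# disc: bright low-saturation blob
h=cv2.cvtColor(s['image'],cv2.COLOR_RGB2HSV); m=((h[...,2]>150)&(h[...,1]<60)).astype(np.uint8); m[:190]=0;m[285:]=0;m[:,:115]=0;m[:,212:]=0
c=max(cv2.findContours(m,0,1)[0],key=cv2.contourArea); e=cv2.fitEllipse(cv2.convexHull(c)); print(e,onz(s,*e[0],.06))
E
```

```text
21.275 [0.61334096 0.01861026 0.3452652 ] 0.05492408860095301 [ 0.3911415   0.09014461 -0.73142029]
((155.44493103027344, 227.3595733642578), (103.64310455322266, 136.51654052734375), 38.336830139160156) [0.53726381 0.30866711 0.06      ]
```

View pics/t8.png

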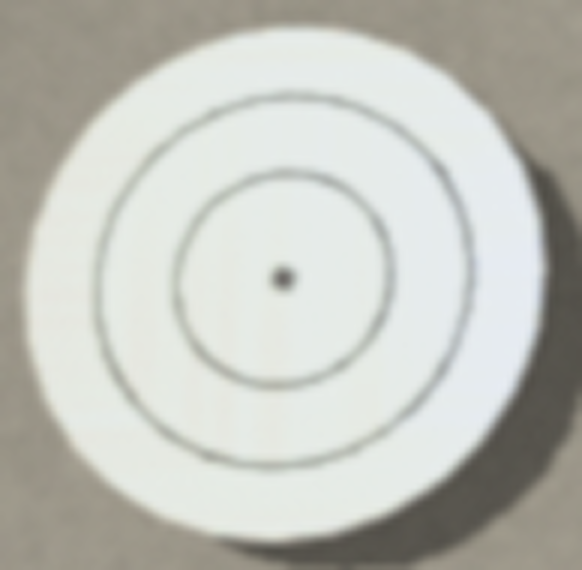

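The wheel's dot is at crop (284,279), which puts it near (0.520, 0.294). I'll stop short of it with the cup and check it from the wrist camera.

Call:
apply_moves([
  [[0.4,-0.2,0,0,0.6],[1.1,-0.5,0,0,0.6],[1.9,-0.9,0,0,0.6],[2.7,-1.3,0,0,0.6],[3.4,-1.6,0,0,0.6],[3.9,-1.8,0,0,0.6],[4,-1.86,0,0,0.6],[4,-1.86,0,0,0.6],[4,-1.86,0,0,0.6]],
])

```text
time: 22.45
tool_pos: [0.521, 0.2179, 0.347]
ee_rot: [3.142, 0.001, 1.569]
wrist_force: [0.2, -0.2, -1.4]
width: 0.0547
finger_force: 30.0
```

```bash
python3 - <<'E'
from h import *
s=snap('wrist'); o=telemetry.get_obs(); print(o['time'],o['tool_pos'])
X=(.5203,.2945,.06); u,v=np.round(proj(s,X)).astype(int); print(u,v)
g=cv2.cvtColor(s['image'],cv2.COLOR_RGB2GRAY).astype(float)
v0=max(v-15,0);p=g[v0:v+16,u-15:u+16]; d=np.clip(np.median(p)-30-p,0,None); n,l,st,c=cv2.connectedComponentsWithStats((d>0).astype(np.uint8))
for i in range(1,n): 
    q=c[i]+[u-15,v0]; print(st[i],q,onz(s,*q,.06))
t=snap('top'); p=t['image']
print(onz(t,161.9,236.1,.06))
E
```

```text
22.5 [0.52109899 0.2177857  0.34702984]
316 112
[12 11  9  9 70] [316.94285714 111.95714286] [0.52099203 0.29480011 0.06      ]
[0.52009884 0.29470909 0.06      ]
```

Call:
apply_moves([
  [[0.5,0,0,0,0.6],[1.1,0,0,0,0.6],[1.53,0,0.1,0,0.6],[1.53,0,0.5,0,0.6],[1.53,0,0.9,0,0.6],[1.53,0,1.2,0,0.6],[1.53,0,1.4,0,0.6],[1.53,0,1.5,0,0.6],[1.53,0,1.5,0,0.6],[1.53,0,1.5,0,0.6]],
])

```text
time: 23.8
tool_pos: [0.521, 0.2952, 0.273]
ee_rot: [3.14, -0.001, 1.57]
wrist_force: [-0.0, 0.4, -0.7]
width: 0.055
finger_force: 30.0
```

Call:
apply_moves([
  [[0,0,0.05,0,0.6],[0,0,0.1,0,0.6],[0,0,0.13,0,0.6],[0,0,0.15,0,0.6],[0,0,0.16,0,0.6],[0,0,0.16,0,0.6]],
])

```text
time: 24.55
tool_pos: [0.5206, 0.2951, 0.2652]
ee_rot: [3.141, 0.0, 1.57]
wrist_force: [-3.5, -1.5, 5.3]
width: 0.0546
finger_force: 30.0
```

Call:
apply_moves([
  [[0,0,0,0,0.4],[0,0,0,0,0.2],[0,0,0,0,0],[0,0,0,0,0],[0,0,-0.5,0,0],[0,0,-1.4,0,0],[0,0,-2.4,0,0],[0,0,-3.4,0,0],[-0.6,0,-3.6,0,0],[-1.6,0.1,-3.6,0,0]],
])

```text
time: 25.8
tool_pos: [0.5256, 0.2154, 0.4461]
ee_rot: [3.138, -0.001, 1.573]
wrist_force: [0.3, -0.8, -0.2]
width: 0.0941
finger_force: 0.0
```

```bash
python3 - <<'E'
from h import *
s=snap('wrist','w9.png'); o=telemetry.get_obs(); print(o['time'],o['tool_pos'])
t=snap('top'); 
cv2.imwrite('pics/t9.png',cv2.resize(t['image'],(800,500))[:,:,::-1])
h=cv2.cvtColor(t['image'],cv2.COLOR_RGB2HSV);m=((h[...,1]>130)&((h[...,0]<14)|(h[...,0]>175))&(h[...,2]>60)).astype(np.uint8)
m[:190]=0;m[285:]=0;m[:,:115]=0;m[:,212:]=0
c=max(cv2.findContours(m,0,1)[0],key=cv2.contourArea);x,y,w,hh=cv2.boundingRect(c);print(x,y,w,hh)
e=cv2.minEnclosingCircle(c); print(e, onz(t,*e[0],.09))
E
```

```text
25.85 [0.52641255 0.20983622 0.44542283]
160 223 6 26
((162.0, 235.5), 12.54003620147705) [0.51942265 0.28424638 0.09      ]
```

Call:
apply_moves([
  [[-0.9,0.1,0,0,0.1],[-2,0.2,0,0,0.2],[-3.2,0.3,0,0,0.2],[-4.4,0.4,0,0,0.2],[-5.6,0.5,0,0,0.2],[-6.8,0.6,0,0,0.2],[-8,0.7,0,0,0.2],[-9.1,0.8,0,0,0.2],[-9.9,0.87,0,0,0.2],[-9.9,0.87,0,0,0.2]],
])

```text
time: 27.15
tool_pos: [0.5692, -0.2825, 0.4425]
ee_rot: [-3.14, -0.001, 1.566]
wrist_force: [1.0, 1.1, -0.1]
width: 0.0754
finger_force: 0.0
```

Call:
apply_moves([
  [[0,0,0,0,0.2],[0,0,0,0,0.2],[0,0,0,0,0.2]],
])

```text
time: 27.52
tool_pos: [0.5691, -0.2785, 0.4447]
ee_rot: [3.141, 0.0, 1.572]
wrist_force: [-0.2, -0.8, 0.5]
width: 0.0753
finger_force: 0.0
```

```bash
python3 - <<'E'
from h import *
t=snap('top'); o=telemetry.get_obs(); print(o['time'],o['tool_pos'])
h=cv2.cvtColor(t['image'],cv2.COLOR_RGB2HSV);m=((h[...,1]>130)&((h[...,0]<14)|(h[...,0]>175))&(h[...,2]>60)).astype(np.uint8)
m[:190]=0;m[285:]=0;m[:,:115]=0;m[:,212:]=0
c=max(cv2.findContours(m,0,1)[0],key=cv2.contourArea);x,y,w,hh=cv2.boundingRect(c);print(x,y,w,hh)
for n,z in(('rim',.106),('foot',.06)):
  X=np.array([.5208,.2948,z]); r=.028 if n=='rim' else .026
  P=np.array([proj(t,X+[r*np.cos(a),r*np.sin(a),0]) for a in np.arange(0,6.3,.05)]); print(n,P.min(0),P.max(0))
E
```

```text
27.575 [ 0.56906432 -0.27873712  0.44465691]
141 221 30 29
rim [138.19328171 219.20014572] [168.56618768 249.23628212]
foot [148.58483815 222.66869346] [175.13653873 248.9666939 ]
```

```bash
python3 - <<'E'
from h import *
t=snap('top')
for v in(229,235,241): print(v,[tuple(int(a) for a in t['image'][v,u]) for u in range(134,180,1)][::2])
print('col',[(v,tuple(int(a) for a in t['image'][v,155])) for v in range(214,256,2)])
A=cv2.resize(t['image'][205:265,125:205],(400,300),interpolation=cv2.INTER_CUBIC)
B=cv2.resize(t['image'][140:320,380:500],(400,600),interpolation=cv2.INTER_CUBIC)
cv2.imwrite('pics/c10.png',np.hstack([np.pad(A,((0,300),(0,0),(0,0))),B])[:,:,::-1])
E
```

```text
229 [(206, 213, 204), (213, 220, 212), (213, 220, 210), (204, 195, 182), (160, 100, 76), (80, 38, 19), (57, 27, 14), (57, 27, 13), (59, 28, 15), (67, 32, 16), (93, 45, 19), (101, 49, 23), (114, 55, 27), (134, 65, 31), (160, 78, 36), (167, 80, 39), (175, 85, 41), (148, 71, 35), (58, 27, 13), (64, 50, 44), (154, 157, 151), (206, 213, 209), (165, 169, 166)]
235 [(213, 220, 211), (213, 219, 210), (212, 213, 202), (180, 129, 110), (94, 44, 21), (50, 23, 12), (53, 26, 15), (53, 26, 15), (72, 35, 17), (118, 57, 27), (173, 84, 40), (183, 89, 43), (183, 90, 43), (181, 89, 43), (181, 88, 42), (181, 89, 43), (180, 88, 43), (161, 79, 38), (84, 41, 20), (50, 24, 12), (58, 38, 32), (130, 127, 121), (186, 191, 186)]
241 [(213, 220, 210), (213, 218, 208), (213, 216, 205), (202, 184, 170), (154, 90, 62), (73, 34, 16), (56, 27, 14), (56, 26, 12), (74, 35, 16), (157, 77, 37), (181, 89, 42), (181, 89, 42), (181, 89, 43), (179, 87, 42), (180, 88, 42), (177, 87, 42), (165, 81, 39), (89, 42, 20), (52, 26, 13), (55, 31, 20), (94, 84, 78), (120, 116, 109), (122, 120, 117)]
col [(214, (214, 220, 215)), (216, (213, 220, 215)), (218, (209, 217, 210)), (220, (178, 139, 123)), (222, (108, 53, 26)), (224, (61, 29, 14)), (226, (68, 33, 17)), (228, (92, 44, 21)), (230, (101, 49, 24)), (232, (120, 58, 29)), (234, (173, 84, 40)), (236, (182, 89, 43)), (238, (182, 89, 42)), (240, (184, 90, 43)), (242, (181, 89, 43)), (244, (167, 82, 39)), (246, (113, 54, 26)), (248, (152, 76, 42)), (250, (127, 109, 102)), (252, (123, 121, 116)), (254, (190, 196, 189))]
```

View pics/c10.png

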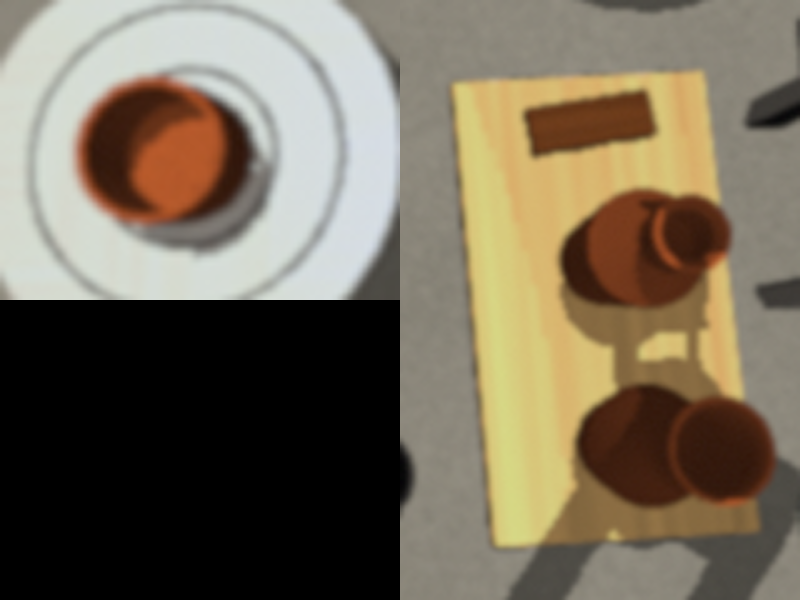

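The cup is upright and centred in the rings to about 2 mm, and both pots are upright on the board. I'll regrasp the bottle.

Call:
apply_moves([
  [[0,0,0.4,0,0.2],[0,0,1.2,0,0.2],[0,0,1.9,0,0.2],[0,0,2.2,0,0.2],[0,0,2.35,0,0.2],[0,0,2.41,0,0.2],[0,0,2.41,0,0.2],[0,0,2.41,0,0.2]],
])

```text
time: 28.62
tool_pos: [0.5691, -0.28, 0.325]
ee_rot: [3.14, 0.001, 1.57]
wrist_force: [0.4, -0.2, 0.6]
width: 0.0756
finger_force: 0.0
```

Call:
apply_moves([
  [[0,0,0,0,0.4],[0,0,0,0,0.6],[0,0,0,0,0.8],[0,0,0,0,0.8],[0,0,0,0,0.8],[0,0,0,0,0.8],[0,0,-0.1,0,0.8],[0,0,-0.3,0,0.8],[0,0,-0.4,0,0.8],[0,0,-0.4,0,0.8]],
])

```text
time: 29.88
tool_pos: [0.5691, -0.28, 0.3445]
ee_rot: [3.14, 0.001, 1.57]
wrist_force: [0.4, 0.0, -5.2]
width: 0.0405
finger_force: 30.1
```

Call:
apply_moves([
  [[0,0,-0.6,0,0.8],[0.1,0,-1.2,0,0.8],[0.7,-0.05,-1.4,0,0.8],[1.6,-0.1,-1.4,0,0.8],[2.6,-0.15,-1.4,0,0.8],[3.6,-0.2,-1.4,0,0.8],[4.6,-0.25,-1.4,0,0.8],[5.6,-0.27,-1.4,0,0.8],[6.5,-0.27,-1.4,0,0.8],[6.96,-0.27,-1.1,0,0.8]],
])

```text
time: 31.12
tool_pos: [0.5554, 0.0706, 0.4001]
ee_rot: [3.138, -0.001, 1.573]
wrist_force: [0.2, -0.0, -4.4]
width: 0.0409
finger_force: 30.1
```

Call:
apply_moves([
  [[0,0,0.2,0,0.8],[0,0,0.6,0,0.8],[0,0,0.9,0,0.8],[0,0,1.15,0,0.8],[0,0,1.3,0,0.8],[0,0,1.35,0,0.8],[0,0,1.35,0,0.8],[0,0,1.35,0,0.8]],
])

```text
time: 32.12
tool_pos: [0.5558, 0.0681, 0.3319]
ee_rot: [3.14, 0.0, 1.57]
wrist_force: [-0.0, -0.6, -4.5]
width: 0.0404
finger_force: 30.2
```

Call:
apply_moves([
  [[0,0,0.05,0,0.8],[0,0,0.1,0,0.8],[0,0,0.13,0,0.8],[0,0,0.15,0,0.8],[0,0,0.155,0,0.8],[0,0,0.155,0,0.8]],
])

```text
time: 32.88
tool_pos: [0.5556, 0.0681, 0.3237]
ee_rot: [3.141, 0.0, 1.57]
wrist_force: [-1.7, 0.6, -2.9]
width: 0.0405
finger_force: 30.2
```

Call:
apply_moves([
  [[0,0,0,0,0.5],[0,0,0,0,0.2],[0,0,0,0,0.2],[0,0,0,0,0.2],[0,0,-0.6,0,0.2],[0,0,-1.5,0,0.2],[-0.5,-0.1,-2.2,0,0.2],[-1.6,-0.5,-2.2,0,0.2],[-2.8,-0.9,-2.2,0,0.2],[-4,-1.2,-2.2,0,0.2]],
])

```text
time: 34.12
tool_pos: [0.4946, -0.1331, 0.4339]
ee_rot: [3.14, 0.001, 1.571]
wrist_force: [1.0, 0.4, -0.1]
width: 0.0751
finger_force: 0.0
```

Call:
apply_moves([
  [[-1,-0.3,0,0,0.2],[-2,-0.6,0,0,0.2],[-3.08,-0.83,0,0,0.2],[-3.08,-0.83,0,0,0.2],[-3.08,-0.83,0.6,0,0.2],[-3.08,-0.83,1.4,0,0.2],[-3.08,-0.83,2,0,0.2],[-3.08,-0.83,2.25,0,0.2],[-3.08,-0.83,2.35,0,0.2],[-3.08,-0.83,2.35,0,0.2]],
])

```text
time: 35.38
tool_pos: [0.4543, -0.2856, 0.317]
ee_rot: [3.14, 0.001, 1.571]
wrist_force: [0.0, 0.8, 1.0]
width: 0.0752
finger_force: 0.0
```

Call:
apply_moves([
  [[0,0,0,0,0.4],[0,0,0,0,0.6],[0,0,0,0,0.7],[0,0,0,0,0.7],[0,0,0,0,0.7],[0,0,0,0,0.7],[0,0,-0.1,0,0.7],[0,0,-0.3,0,0.7],[0,0,-0.4,0,0.7],[0,0,-0.4,0,0.7]],
])

```text
time: 36.62
tool_pos: [0.4541, -0.2858, 0.3363]
ee_rot: [3.141, 0.0, 1.57]
wrist_force: [-0.1, 0.1, -4.5]
width: 0.0549
finger_force: 30.0
```

```bash
python3 - <<'E'
from h import *
import pickle
o=telemetry.get_obs(); print(o['time'],o['tool_pos'])
a=pickle.load(open('s0.pkl','rb'))['top']; t=snap('top')
def patch(s,x0,x1,y0,y1):
    return cv2.cvtColor(s['image'],cv2.COLOR_RGB2GRAY)[y0:y1,x0:x1].astype(np.float32)
# shift of bottle lip/belly region
w=(256,296,198,240)
r=cv2.phaseCorrelate(patch(a,*w),patch(t,*w),cv2.createHanningWindow((40,42),cv2.CV_32F)); print('bottle px shift',r)
w=(415,458,165,190); r=cv2.phaseCorrelate(patch(a,*w),patch(t,*w)); print('rib',r)
E
```

```text
36.625 [ 0.45408404 -0.28580453  0.33626701]
bottle px shift ((-0.15642330064209986, 0.24425583442100773), 0.9710514895121256)
rib ((0.5427451625542226, 0.6237649711487112), 0.9522834205627442)
```

Call:
apply_moves([
  [[0,0,-0.5,0,0.7],[0.3,0.1,-1,0,0.7],[0.9,0.3,-1.2,0,0.7],[1.7,0.6,-1.2,0,0.7],[2.5,0.9,-1.2,0,0.7],[3.3,1.2,-1.2,0,0.7],[4.1,1.5,-1.2,0,0.7],[4.8,1.8,-1.2,0,0.7],[5.3,1.95,-1.2,0,0.7],[5.4,1.98,-1.2,0,0.7]],
])

```text
time: 37.92
tool_pos: [0.5533, -0.0143, 0.3952]
ee_rot: [-3.14, -0.001, 1.573]
wrist_force: [-0.1, 0.1, -4.8]
width: 0.0549
finger_force: 30.0
```

Call:
apply_moves([
  [[0,0,0,0,0.7],[0,0,0,0,0.7],[0,0,0.4,0,0.7],[0,0,0.8,0,0.7],[0,0,1.15,0,0.7],[0,0,1.35,0,0.7],[0,0,1.45,0,0.7],[0,0,1.45,0,0.7],[0,0,1.45,0,0.7]],
])

```text
time: 39.05
tool_pos: [0.5533, -0.0158, 0.3243]
ee_rot: [3.14, 0.0, 1.57]
wrist_force: [0.3, 0.2, -4.6]
width: 0.0552
finger_force: 30.0
```

Call:
apply_moves([
  [[0,0,0.05,0,0.7],[0,0,0.1,0,0.7],[0,0,0.13,0,0.7],[0,0,0.15,0,0.7],[0,0,0.165,0,0.7],[0,0,0.165,0,0.7]],
])

```text
time: 39.8
tool_pos: [0.5531, -0.0158, 0.3169]
ee_rot: [3.14, 0.0, 1.57]
wrist_force: [-3.1, 0.3, 4.7]
width: 0.055
finger_force: 30.0
```

Call:
apply_moves([
  [[0,0,0,0,0.5],[0,0,0,0,0.2],[0,0,0,0,0.2],[0,0,0,0,0.2],[0,0,-0.6,0,0.2],[0,0,-1.5,0,0.2],[-0.5,-0.1,-2.4,0,0.2],[-1.6,-0.5,-2.4,0,0.2],[-2.8,-0.9,-2.4,0,0.2],[-4,-1.2,-2.4,0,0.2]],
])

```text
time: 41.05
tool_pos: [0.4923, -0.2171, 0.4354]
ee_rot: [3.14, 0.001, 1.571]
wrist_force: [0.2, -0.1, 0.1]
width: 0.0752
finger_force: 0.0
```

Call:
apply_moves([
  [[-1,-0.4,0,0,0],[-2,-0.8,0,0,0],[-3,-1.2,0,0,0],[-3,-1.2,0,0,0],[-3,-1.2,0,0,0]],
])

```text
time: 41.68
tool_pos: [0.4331, -0.3655, 0.4349]
ee_rot: [3.141, -0.001, 1.57]
wrist_force: [0.3, -0.2, -0.3]
width: 0.094
finger_force: 0.0
```

```bash
python3 - <<'E'
from h import *
import pickle
o=telemetry.get_obs(); print(o['time'],o['tool_pos'])
a=pickle.load(open('s0.pkl','rb'))['top']; t=snap('top')
P=lambda s,x0,x1,y0,y1:cv2.cvtColor(s['image'],cv2.COLOR_RGB2GRAY)[y0:y1,x0:x1].astype(np.float32)
for n,w in dict(bottle=(256,296,198,240),vase=(301,341,196,242),lid=(326,348,166,188),rib=(415,458,165,190),batcorner=(240,270,240,266)).items():
    A,B=P(a,*w),P(t,*w); print(n,cv2.phaseCorrelate(A,B,cv2.createHanningWindow(A.shape[::-1],cv2.CV_32F)))
cv2.imwrite('pics/t11.png',cv2.resize(t['image'][70:320,110:500],(780,500),interpolation=cv2.INTER_CUBIC)[:,:,::-1])
E
```

```text
41.675 [ 0.43308257 -0.36548894  0.43494364]
bottle ((-0.156745226508761, 0.3209630938627406), 0.9398175297843085)
vase ((-0.5798255503902929, 0.2662719350649496), 1.00159924402833)
lid ((0.06495799966555182, 0.014865455750525669), 0.8538361431823837)
rib ((0.4457834848891302, 0.3468573603216871), 0.9172893358866374)
batcorner ((0.020109123124061767, 0.4804853040859207), 0.9119371490713991)
```

View pics/t11.png

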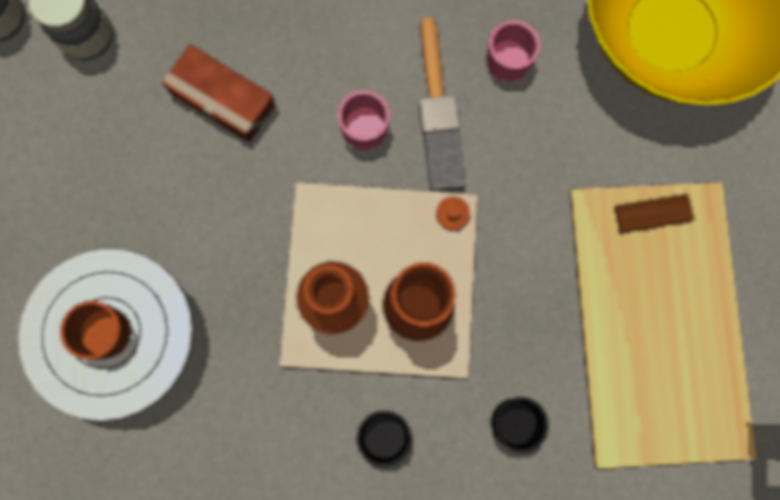

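The vase and bottle are back within about 1 mm of where they stood. The cup is upright on the wheel centre at (97,330), and everything else lies where it was. I'm handing the job in.

```bash
python3 -c "
from bench import ticket; print(ticket.close_job())"
```

```text
the job is handed in; nothing more can be done
None
```

The job is handed in at about 42 s of the 128 s allowed: the cup stands upright on the wheel centre (within about 2 mm by camera), both tall pots are back on the slab within about 1 mm of where they stood, and the other things show no visible change.

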